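# Rock the tipping bucket of a rain gauge over and back

### The job

The cover is off the rain gauge so that its tipping bucket can be checked for free movement: with the fingertips, press the raised end of the bucket lightly down, just until it falls over to its other side by itself, then press the end that has come up in the same way so that it tips back, and draw the hand away, leaving the bucket lying as it was found. Do not bear down on the bucket against its stops, and do not lift, tilt or shift the gauge. Leave its bubble level, the cover and the other things on the table alone.

Things in the scene. Friction and masses are not known exactly. Their poses are not given: they have to be found in the camera images.
- gauge: Working part of the rain gauge, 1.3 kg, loose on three feet, turned any way round: grey metal base plate 160 mm across, top face 28 mm above the table. Origin: centre of underside, at table height; z up. The bucket lies along its x over the centre, between brackets at y = -27 and +27 mm (78 mm high); at y = +30 to +39 a switch stands 108 mm high. Near the bucket's ends nothing else is above 65 mm.
- bucket: White plastic see-saw, 136 x 40 mm, 60 g: two troughs with a divider between (top 43 mm above the pivot). Origin: pivot, 70 mm above the table; x along the bucket, z up. Swings freely about y, 0.34 rad either side of level, to unyielding stops. Top-heavy: one end is always up, the other down. Under 1 N on it turns the bucket; a few mm past level it falls on by itself, away from the finger.
- lip_a (a point): Point on the upper face of the flat pouring lip at the bucket's +x end, on its centre line, 56 mm from the pivot. The lip is 40 mm wide and 38 mm long, from 26 mm inward of this point (where side walls begin, rising steeply to the divider) to the bucket's end 12 mm outward. Height above the table: 95 mm with this end up, 77 mm with the bucket level, 58 mm with this end down.
- lip_b (a point): The same point on the like lip at the bucket's -x end, 56 mm from the pivot; it is up when lip_a is down, and down when lip_a is up.
- level: round bubble level, brass with a domed window, 26 mm across and 12 mm high, fixed on the base plate beside the bucket (at y = -56 mm in the gauge's frame), its top 40 mm above the table. Origin: centre of its underside. Not to be touched.
- cover: the gauge's silver aluminium housing with the funnel in its top: an upright cylinder 170 mm across and 230 mm tall, standing loose on the table to one side, about 0.75 kg. Origin: centre of its underside. To be left alone.
- knotboard: white plastic knot-practice board, 150 by 240 by 12 mm, with four pegs and a cleat, 51 mm high in all, lying loose on the other side. Origin: centre of its underside. To be left alone.
- flashlight: black flashlight with rubber edges, lying on the table, 158 mm long along its x axis, 38 mm thick. Origin: on the table below its middle. To be left alone.
- tumbler: frosted glass tumbler, upright, 76 mm across the rim, 95 mm tall. Origin: centre of its underside. To be left alone.
Mind the look-alikes: they are no part of the job. What is meant by the gauge is not red, and is the larger of those in its own colour.

How it is judged:
By the outcome, as a careful person would: the job done as asked, in the order asked, and still so for the second after the job is handed in, with the robot touching nothing.
It also fails if it takes over 48 s, if anything falls off the work surface, if the arm or the gripper's body presses on something with over 40 N, if the wrist force passes 120 N, or if a joint passes its speed limit or range.

### The arm

A 6-joint arm with a two-finger parallel gripper is mounted at the origin on the work surface. World frame = base frame: x ahead of the robot, y to its left, z up, the work surface at z = 0. Lengths are in m, angles in rad, forces in N, time in s.
With the tool pointing down it reaches from about 0.375 to 0.825 m from the base axis. Payload 5.5 kg.
Tool frame: the origin (TCP) lies midway between the tips of the shut fingers; the grasp point (between the pads) lies 19 mm behind it; z points along the fingers, y is the line along which they close (so a half turn about z gives the same grasp; the last joint's range is limited). The gripper opens to 85 mm and grips with 20 to 120 N. Pads are 22 mm wide; open, the fingers measure 114 mm over their backs; the gripper's body (76 mm by 85 mm) begins 54 mm behind the grasp point. The pads swing forward as they close: fully open they stand 13 mm farther back than shut.
Start: joints at [-1.185, 0.314, -0.047, 1.21, 0, 1.571], TCP at [0.226, -0.556, 0.211] pointing down, gripper open.
Joint ranges: [-2.67, 2.67], [-0.69, 1.73], [-1.03, 1.25], [-2.08, 2.16], [-1.42, 1.45], [-3.14, 3.14]. Speed limits (rad/s): [2.39, 2.39, 3.01, 3.14, 3.14, 3.14].

### API

Orientations are given as [roll, pitch, yaw] about the fixed x, y, z axes, in that order (R = Rz(yaw) Ry(pitch) Rx(roll)).
In Python, from plant import robot, imaging gives the robot as it stands.
- The arm moves only by the shell command python3 -m pendant 'ROWS' [FORCE]. ROWS is JSON, a list that holds one entry, the list of rows, each a list of 7 numbers: the finger opening in mm, from 0 to 85.4, then the shift along the tool's x, y, z in units of 40 mm (1.0 is 40 mm), then the turn, a rotation vector about the tool's x, y, z in units of 6 degrees (1.0 is 6 degrees). A call has 1 to 20 rows; each row is the pose to reach, as a shift and turn from the pose commanded when the call began, along the tool's axes at that moment; what a row does not reach only later rows make up. A row lasts 1/10 s, in which the tool goes at most 50 mm and 8.59 degrees, less where a joint would pass 70% of its speed; a pose out of reach is approached as far as the arm can. A call with a gripper value outside its range is refused whole. The fingers move at their own pace and stop on an object; FORCE is the grip in N (left out, the last holds). Time passes only in rows, so rows that repeat a pose let the fingers close. It gives the time, the measured TCP pose, the force, the opening and the grip force at its end, in the units of the state.
- robot.get_obs(): the state, without advancing time (a new reading comes with each control period).
- imaging.get_image(name): name is "scene" or "side" or "wrist"; returns a dict with "image" (420x560x3 uint8, red, green, blue), "fx", "fy", "cx", "cy" (pixels), "origin" and "attitude" of the camera in the world. Camera axes: x right, y down, z forward; pixel columns grow to the right and rows downward; lengths in m; the calibration is good to about 2 mm. The wrist camera is an equidistant fisheye: a pixel r from the principal point sees the ray r / f radians off the axis. A picture is of the moment at which its call begins. There is no depth.
- robot.sign_off(): hands the job in; it is judged then, once.
The state is a dict: "time_s": time; "joint_pos": joint angles; "joint_velocities": joint speeds; "effort": joint torques, N m; "tcp_pos": TCP position; "orientation": TCP orientation; "wrist_force": force on the tool from outside, world axes, zero at the start; "moment": the same for the moment, N m; "opening": finger opening in m; "gripper_force": force on a finger pad.
Only numpy, scipy, OpenCV 4.12 (cv2) and the standard library are available. Lean on these libraries where they do the work, as an engineer would, in place of code of your own. Each camera call takes 0.05 s, during which the arm holds its last target. There are 200 camera calls.

## Working session

There is one attempt and no reset: what is moved stays moved. The work goes in short steps, Python scripts to look and compute and a shell command to move; the robot and the scene stay as the last step left them, time stands still between calls to the robot, and variables do not carry over. Pictures are saved under pics/ and viewed, at most 10 in all, crops included, and the job is handed in when it is done.

```bash
mkdir -p pics; ls; cat > h.py <<'E'
import numpy as np, cv2
from plant import robot, imaging
from scipy.spatial.transform import Rotation as R
def grab(n,f):
    d=imaging.get_image(n); cv2.imwrite('pics/'+f,d['image'][:,:,::-1]); return d
def rot(d):
    a=np.array(d['attitude'],float)
    return a if a.shape==(3,3) else R.from_euler('xyz',a).as_matrix()
def ray(d,u,v):
    return rot(d)@np.array([(u-d['cx'])/d['fx'],(v-d['cy'])/d['fy'],1.])
def onz(d,u,v,z):
    r=ray(d,u,v); o=np.array(d['origin']); return o+r*(z-o[2])/r[2]
def proj(d,p):
    c=rot(d).T@(np.array(p)-np.array(d['origin'])); return d['cx']+d['fx']*c[0]/c[2], d['cy']+d['fy']*c[1]/c[2]
E
python3 - <<'E'
from h import *
import pickle
for n in('scene','side'):
    d=grab(n,n+'0.png'); pickle.dump(d,open(n+'.pkl','wb')); print({k:v for k,v in d.items() if k!='image'})
print(robot.get_obs())
E
```

```text
pics
{'fx': 475.7351831674658, 'fy': 475.7351831674658, 'cx': 265.0635232631318, 'cy': 213.84445017421484, 'origin': array([ 1.6105435 , -0.29660819,  1.10105532]), 'attitude': array([-2.35482901,  0.01242093,  1.27555492])}
{'fx': 452.63610436661963, 'fy': 452.63610436661963, 'cx': 281.6752774528658, 'cy': 214.35698037748833, 'origin': array([0.1212258 , 0.79465297, 0.70754033]), 'attitude': array([-2.1570199 ,  0.00779527, -2.59712428])}
{'time_s': 0.1, 'joint_pos': array([-1.18497842e+00,  3.14150846e-01, -4.80146421e-02,  1.21019538e+00,
       -3.48653588e-05,  1.57081485e+00]), 'joint_velocities': array([ 0.00149361, -0.00181224,  0.00256579, -0.00061059,  0.00058623,
       -0.00061323]), 'effort': array([-1.47871680e-03, -5.40766776e+01,  3.40541697e+01,  1.11949127e-02,
       -1.85074646e-05,  1.54241138e-05]), 'tcp_pos': array([ 0.22556445, -0.55537124,  0.21020789]), 'orientation': array([-3.14002811e+00,  3.48943042e-05,  3.85799438e-01]), 'wrist_force': array([-0.0024106 ,  0.69116672, -0.00144625]), 'moment': array([6.90106251e-05, 1.38596519e-02, 3.16483365e-02]), 'gripper_force': 0.0, 'opening': 0.0853481130770155}
```

View pics/scene0.png

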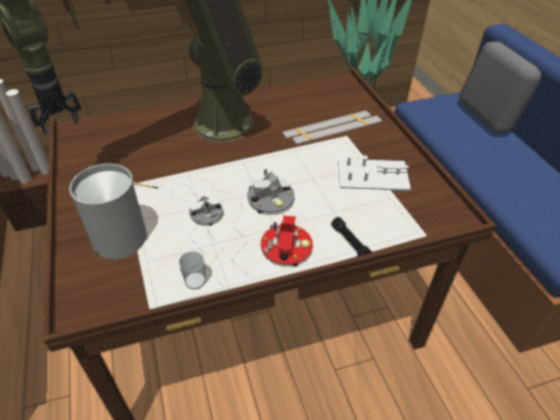

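View pics/side0.png

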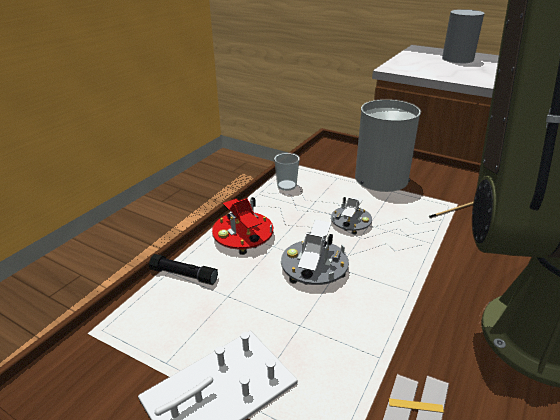

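Three gauges could be meant: large grey (scene 271,192; side 315,260), small grey (207,210; 351,215) and red (287,243; 243,228). The description fits the large grey one, so I'll check it in a close crop from both views.

```bash
python3 - <<'E'
from h import *
a=cv2.imread('pics/scene0.png')[160:222,236:306]; b=cv2.imread('pics/side0.png')[212:290,272:357]
a=cv2.resize(a,None,fx=5.5,fy=5.5,interpolation=cv2.INTER_CUBIC); b=cv2.resize(b,None,fx=4.7,fy=4.7,interpolation=cv2.INTER_CUBIC)
print(a.shape,b.shape)
c=np.zeros((380,800,3),np.uint8); c[:a.shape[0],:a.shape[1]]=a; c[:b.shape[0],395:395+b.shape[1]]=b[:380]
cv2.imwrite('pics/crop.png',c)
E
```

```text
(341, 385, 3) (367, 400, 3)
```

View pics/crop.png

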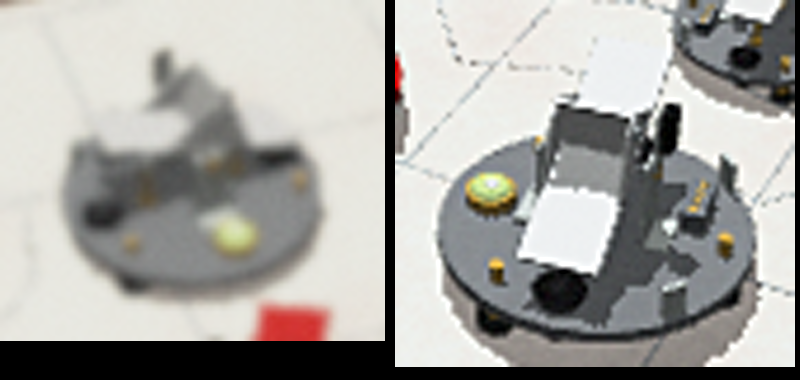

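The crop confirms the large grey gauge. Its bucket is white and its level sits at side (292,252). The near lip, at side (309,260), is down; the far lip, at side (321,228) and scene (261,184), is up.

```bash
python3 - <<'E'
from h import *
import pickle
s=pickle.load(open('scene.pkl','rb')); d=pickle.load(open('side.pkl','rb'))
def tri(u,v):
    A=[];b=[]
    for c,p in((s,u),(d,v)):
        r=ray(c,*p); r/=np.linalg.norm(r); P=np.eye(3)-np.outer(r,r); A.append(P); b.append(P@c['origin'])
    return np.linalg.lstsq(np.vstack(A),np.hstack(b),rcond=None)[0].round(4)
print('level side',onz(d,292.2,251.8,.040).round(4),'scene',onz(s,278.7,203,.04).round(4),tri((278.7,203),(292.2,251.8)))
print('far up side',onz(d,320.9,228,.095).round(4),'scene',onz(s,261.5,183.6,.095).round(4),tri((261.5,183.6),(320.9,228)))
print('near dn side',onz(d,308.8,260.5,.058).round(4),'scene',onz(s,285,183.6,.058).round(4))
# base plate edge points side crop, extreme left/right/bottom of top face
for nm,p in dict(L=(438,228),Rr=(752,245),B=(610,335)).items():
    print(nm,onz(d,272+(p[0]-395)/4.7,212+p[1]/4.7,.028).round(4))
for nm,p in dict(L=(65,195),Rr=(320,190),B=(195,282)).items():
    print(nm,onz(s,236+p[0]/5.5,160+p[1]/5.5,.028).round(4))
E
```

```text
level side [0.5418 0.062  0.04  ] scene [0.5546 0.0568 0.04  ] [0.5464 0.0577 0.0339]
far up side [0.4942 0.0108 0.095 ] scene [0.5071 0.014  0.095 ] [0.4979 0.0126 0.0916]
near dn side [0.4826 0.09   0.058 ] scene [0.4903 0.0996 0.058 ]
L [0.5552 0.0906 0.028 ]
Rr [0.4148 0.0227 0.028 ]
B [0.4449 0.1167 0.028 ]
L [ 0.4769 -0.0257  0.028 ]
Rr [0.5195 0.1225 0.028 ]
B [0.5722 0.0267 0.028 ]
```

```bash
python3 - <<'E'
from h import *
import pickle
s=pickle.load(open('scene.pkl','rb')); d=pickle.load(open('side.pkl','rb'))
print('cover top',onz(s,105,185,.23).round(3),onz(d,389,111,.23).round(3))
print('tumbler',onz(s,192,262,.095).round(3),'small',onz(s,207,210,.03).round(3))
t=robot.get_obs()['orientation'];Rt=R.from_euler('xyz',t).as_matrix()
p=robot.get_obs()['tcp_pos']
for g in([.49,0.0,.33],[.49,-.05,.25]): print((Rt.T@(np.array(g)-p)/.04).round(2))
E
```

```text
cover top [ 0.528 -0.444  0.23 ] [ 0.509 -0.438  0.23 ]
tumbler [ 0.759 -0.259  0.095] small [ 0.506 -0.17   0.03 ]
[ 11.35 -10.38  -2.98]
[10.88 -9.22 -0.98]
```

```bash
python3 -m pendant '[[[0,0,0,-1.2,0,0,0],[0,0,0,-2.4,0,0,0],[0,0.7,-0.7,-3,0,0,0],[0,11.3,-10.4,-3,0,0,-12.5],[0,11.3,-10.4,-3,0,0,-12.5],[0,11.3,-10.4,-3,0,0,-12.5],[0,11.3,-10.4,-3,0,0,-12.5],[0,11.3,-10.4,-3,0,0,-12.5],[0,11.3,-10.4,-3,0,0,-12.5],[0,11.3,-10.4,-3,0,0,-12.5],[0,11.3,-10.4,-3,0,0,-12.5],[0,11.3,-10.4,-3,0,0,-12.5],[0,11.3,-10.4,-3,0,0,-12.5],[0,11.3,-10.4,-3,0,0,-12.5],[0,11.3,-10.4,-3,0,0,-12.5],[0,11.3,-10.4,-3,0,0,-12.5],[0,11.3,-10.4,-3,0,0,-12.5],[0,11.3,-10.4,-3,0,0,-12.5],[0,11.3,-10.4,-3,0,0,-12.5]]]'
python3 - <<'E'
from h import *
import pickle
d=grab('wrist','w1.png'); pickle.dump(d,open('w1.pkl','wb')); print({k:v for k,v in d.items() if k!='image'})
E
```

```text
time_s: 2.0
tcp_pos: [0.4876, -0.0015, 0.3311]
orientation: [-3.142, 0.0, 1.693]
wrist_force: [-0.9, 0.3, 0.1]
opening: -0.0002
gripper_force: 0.0
{'fx': 325.19226210127806, 'fy': 325.19226210127806, 'cx': 279.8186965502741, 'cy': 213.91741327716963, 'origin': array([0.47806444, 0.07617328, 0.49423846]), 'attitude': array([ 2.82765653e+00, -2.32032113e-04,  1.21178815e-01])}
```

View pics/w1.png

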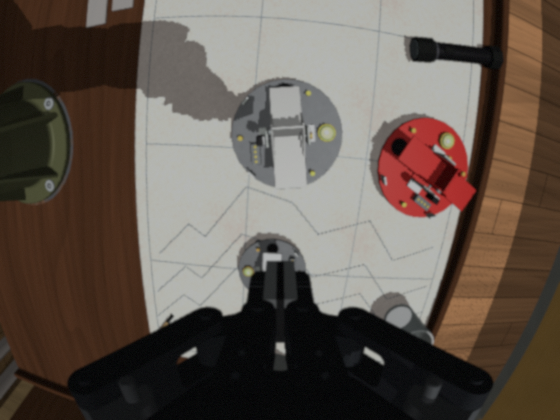

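The wrist view shows the gauge plate centred near (287,133) and the level at (327,132). The bucket runs from (285,87), the down end, to (291,187), the raised end.

```bash
cat >> h.py <<'E'
def wz(d,u,v,z):
    x,y=u-d['cx'],v-d['cy']; r=np.hypot(x,y); t=r/d['fx']
    q=rot(d)@np.array([np.sin(t)*x/r,np.sin(t)*y/r,np.cos(t)]); o=np.array(d['origin']); return o+q*(z-o[2])/q[2]
E
python3 - <<'E'
from h import *
import pickle
d=pickle.load(open('w1.pkl','rb')); im=d['image']
hsv=cv2.cvtColor(im,cv2.COLOR_RGB2HSV)
# plate edges
for n,p in dict(L=(232,133),R=(342,133),T=(287,80),B=(287,187)).items(): print(n,wz(d,*p,.028).round(4))
print('level',wz(d,327,132,.04).round(4))
for n,p in dict(end_up_mid=(291,187.5)).items(): print(n,wz(d,*p,.099).round(4))
print('end_dn',wz(d,285,87,.054).round(4))
print('pivot ends', wz(d,277,133,.078).round(4), wz(d,305,131,.078).round(4))
g=cv2.resize(im[70:200,220:355],None,fx=4.4,fy=4.4,interpolation=cv2.INTER_CUBIC); cv2.imwrite('pics/w1c.png',g[:,:,::-1])
E
```

```text
L [0.4138 0.0386 0.028 ]
R [0.5705 0.0582 0.028 ]
T [0.4826 0.1229 0.028 ]
B [ 0.5019 -0.0315  0.028 ]
level [0.5468 0.0569 0.04  ]
end_up_mid [ 0.5033 -0.0151  0.099 ]
end_dn [0.4809 0.1105 0.054 ]
pivot ends [0.4779 0.0488 0.078 ] [0.5129 0.0559 0.078 ]
```

View pics/w1c.png

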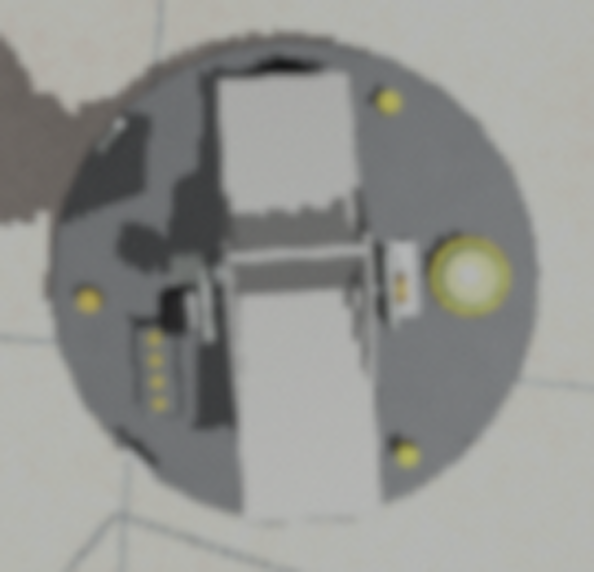

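The plate centre and pivot are at (0.492, 0.0475). The bucket axis (gauge +x) is (-0.176, 0.984), and lip_b at the -x end is up. I'm moving above it to (0.502, -0.007, 0.12).

```bash
python3 -m pendant '[[[0,-0.17,0.33,1,0,0,-0.5],[0,-0.17,0.33,2,0,0,-0.5],[0,-0.17,0.33,3,0,0,-0.5],[0,-0.17,0.33,4,0,0,-0.5],[0,-0.17,0.33,4.8,0,0,-0.5],[0,-0.17,0.33,5.2,0,0,-0.5],[0,-0.17,0.33,5.28,0,0,-0.5],[0,-0.17,0.33,5.28,0,0,-0.5],[0,-0.17,0.33,5.28,0,0,-0.5]]]'
python3 - <<'E'
from h import *
import pickle
d=grab('wrist','w2.png'); pickle.dump(d,open('w2.pkl','wb'))
s=grab('side','s2.png')
w=d['image'][100:400,130:430]; b=cv2.resize(s['image'][175:295,255:375],(400,400),interpolation=cv2.INTER_CUBIC)
c=np.zeros((400,800,3),np.uint8); c[:,:400]=cv2.resize(w,(400,400)); c[:,400:]=b
cv2.imwrite('pics/c2.png',c[:,:,::-1])
E
```

```text
time_s: 2.95
tcp_pos: [0.5029, -0.0059, 0.1212]
orientation: [3.14, 0.0, 1.746]
wrist_force: [0.3, -0.3, 0.0]
opening: 0.0001
gripper_force: 0.0
```

View pics/c2.png

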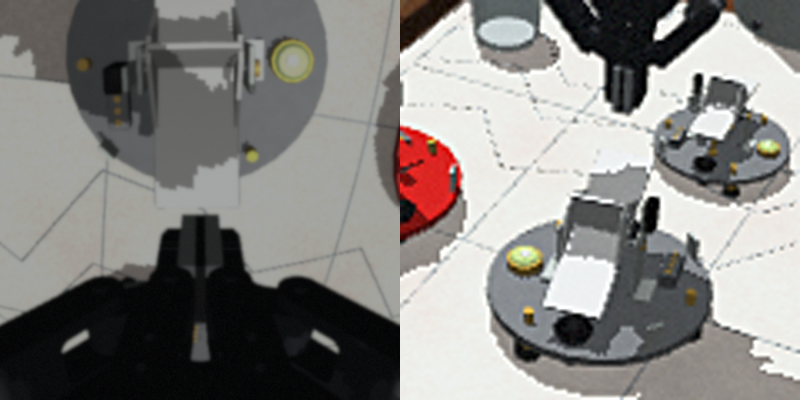

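The crop shows the shut fingertips at wrist (280,261), centred on the bucket's line. In the side view they are at (322,207), just above the raised lip at (321,223). I'll check that these agree with the TCP.

```bash
python3 - <<'E'
from h import *
import pickle
d=pickle.load(open('side.pkl','rb')); w=pickle.load(open('w2.pkl','rb'))
print(proj(d,(0.5029,-0.0059,0.1212)), proj(d,(.5033,-.0151,.099)))
u=130+198*.75; print('bucket end', wz(w,u,100+207*.75,.099), 'tip',wz(w,280,261,.121))
E
```

```text
(np.float64(321.30920080008997), np.float64(214.20552685181528)) (np.float64(322.5406625176277), np.float64(220.08417966093126))
bucket end [ 0.50371334 -0.01508224  0.099     ] tip [ 0.50339048 -0.00820475  0.121     ]
```

```bash
cat > chk.py <<'E'
from h import *
import pickle,sys
b=pickle.load(open('side.pkl','rb'))['image'].astype(int)
d=imaging.get_image('side')['image']; cv2.imwrite('pics/'+sys.argv[1],d[:,:,::-1])
e=np.abs(d.astype(int)-b).mean(2)
w=d.min(2)>215
print('near diff',e[235:275,295:330].mean().round(1))
r=w[225:275,296:322]; ys,xs=np.nonzero(r); print('white near n,centroid',len(ys),(ys.mean()+225).round(1),(xs.mean()+296).round(1))
print(robot.get_obs()['tcp_pos'].round(4),robot.get_obs()['wrist_force'].round(2))
E
python3 -m pendant '[[[0,0,0,0.1,0,0,0],[0,0,0,0.2,0,0,0],[0,0,0,0.3,0,0,0],[0,0,0,0.4,0,0,0],[0,0,0,0.48,0,0,0],[0,0,0,0.56,0,0,0],[0,0,0,0.64,0,0,0],[0,0,0,0.72,0,0,0],[0,0,0,0.8,0,0,0],[0,0,0,0.88,0,0,0],[0,0,0,0.96,0,0,0],[0,0,0,1.03,0,0,0],[0,0,0,1.03,0,0,0]]]'; python3 chk.py s3.png
```

```text
time_s: 4.35
tcp_pos: [0.5016, -0.0055, 0.0782]
orientation: [-3.141, -0.0, 1.747]
wrist_force: [0.6, 0.2, -0.4]
opening: -0.0001
gripper_force: 0.0
near diff 5.7
white near n,centroid 482 248.5 306.0
[ 0.5018 -0.0055  0.0784] [-0.14 -0.59  0.68]
```

View pics/s3.png

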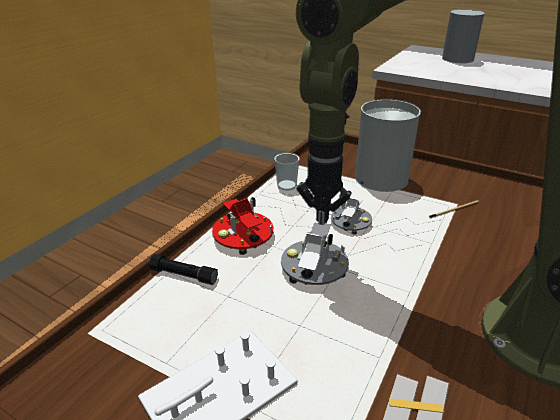

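The fingertips are at side (322,222), at or just over the raised lip. The near lip at (308,260) is still down, so I'll continue in small steps.

```bash
python3 -m pendant '[[[0,0,0,0.07,0,0,0],[0,0,0,0.14,0,0,0],[0,0,0,0.14,0,0,0],[0,0,0,0.14,0,0,0]]]'; python3 chk.py s4.png
python3 - <<'E'
from h import *
o=[cv2.resize(cv2.imread('pics/%s.png'%n)[205:285,275:355],(400,400),interpolation=cv2.INTER_CUBIC) for n in('s3','s4')]
cv2.imwrite('pics/c4.png',np.hstack(o))
E
```

```text
time_s: 4.8
tcp_pos: [0.5018, -0.0055, 0.0729]
orientation: [-3.141, -0.0, 1.747]
wrist_force: [0.5, -0.6, -0.4]
opening: 0.0002
gripper_force: 0.0
near diff 15.4
white near n,centroid 493 247.7 306.1
[ 0.5019 -0.0055  0.073 ] [ 0.05 -0.22 -1.07]
```

View pics/c4.png

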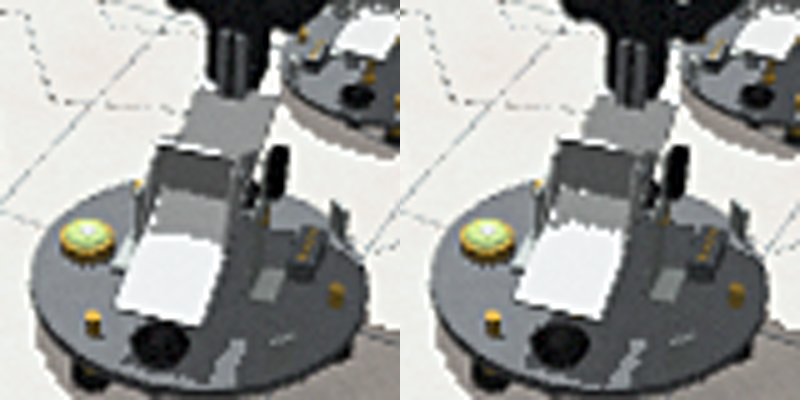

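The near lip has begun to rise (right panel, about (570,275)) and the pressed lip has sunk under the fingertip at (635,105). The bucket is turning but has not tipped yet.

```bash
for i in 1; do python3 -m pendant '[[[0,0,0,0.06,0,0,0],[0,0,0,0.12,0,0,0],[0,0,0,0.12,0,0,0],[0,0,0,0.12,0,0,0]]]' >/dev/null; python3 chk.py s5.png;  python3 -m pendant '[[[0,0,0,0.04,0,0,0],[0,0,0,0.08,0,0,0],[0,0,0,0.08,0,0,0],[0,0,0,0.08,0,0,0]]]' >/dev/null; python3 chk.py s6.png; done
```

```text
near diff 21.4
white near n,centroid 486 246.7 306.4
[ 0.5019 -0.0055  0.0682] [ 0.56 -0.64  0.94]
near diff 24.7
white near n,centroid 479 246.1 306.3
[ 0.5019 -0.0055  0.065 ] [-0.06  0.84  0.15]
```

```bash
python3 -m pendant '[[[0,0,0,0.04,0,0,0],[0,0,0,0.08,0,0,0],[0,0,0,0.08,0,0,0],[0,0,0,0.08,0,0,0]]]' >/dev/null; python3 chk.py s7.png
python3 - <<'E'
from h import *
o=[cv2.resize(cv2.imread('pics/%s.png'%n)[205:285,275:355],(400,400),interpolation=cv2.INTER_CUBIC) for n in('s6','s7')]
cv2.imwrite('pics/c7.png',np.hstack(o))
E
```

```text
near diff 28.4
white near n,centroid 466 245.4 306.4
[ 0.5019 -0.0055  0.0618] [-0.62  0.54  0.15]
```

View pics/c7.png

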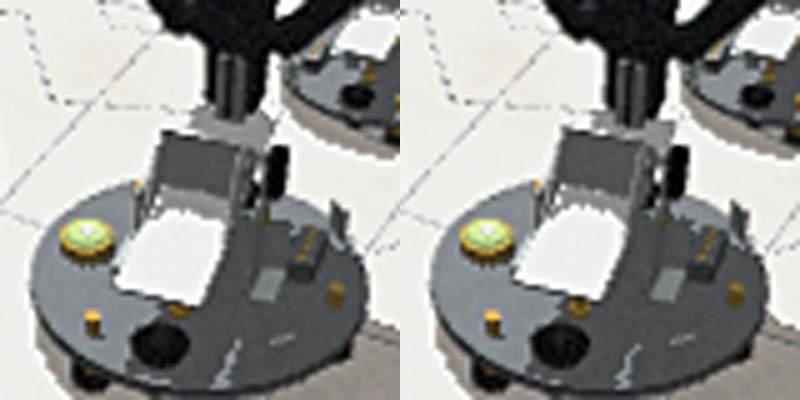

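The left and right panels show the near lip's lower edge up to about row 303, roughly half way to level. The fingertips at (632,122) are on the far lip, and the real tips sit higher than the nominal TCP suggests. I'll keep going with feedback.

```bash
python3 -m pendant '[[[0,0,0,0.04,0,0,0],[0,0,0,0.08,0,0,0],[0,0,0,0.12,0,0,0],[0,0,0,0.12,0,0,0]]]' >/dev/null; python3 chk.py s8.png;  python3 -m pendant '[[[0,0,0,0.04,0,0,0],[0,0,0,0.08,0,0,0],[0,0,0,0.08,0,0,0],[0,0,0,0.08,0,0,0]]]' >/dev/null; python3 chk.py s9.png
```

```text
near diff 35.4
white near n,centroid 442 243.7 306.5
[ 0.5018 -0.0055  0.0568] [-0.17 -0.06 -0.24]
near diff 53.4
white near n,centroid 335 238.9 305.1
[ 0.5019 -0.0055  0.0538] [-1.06  0.12  1.14]
```

The near lip jumped up, which suggests it tipped. I'll raise the hand clear and confirm that it stays.

```bash
python3 -m pendant '[[[0,0,0,-0.2,0,0,0],[0,0,0,-0.6,0,0,0],[0,0,0,-1.2,0,0,0],[0,0,0,-1.9,0,0,0],[0,0,0,-2.65,0,0,0],[0,0,0,-2.65,0,0,0],[0,0,0,-2.65,0,0,0]]]'; python3 chk.py s10.png
python3 - <<'E'
from h import *
# white near-lip outline: row extent, before/after, and base-plate shift
for n in('side0','s10'):
    i=cv2.imread('pics/%s.png'%n); w=(i.min(2)>215).astype(np.uint8)
    k,l,st,ce=cv2.connectedComponentsWithStats(w[225:280,285:335])
    print(n,[(s[0]+285,s[1]+225,s[2],s[3],s[4]) for s in st[1:] if s[4]>40])
    y=(i[:,:,0]<110)&(i[:,:,1]>140)&(i[:,:,2]>140); ys,xs=np.nonzero(y[243:262,280:303]); print('level',xs.mean()+280,ys.mean()+243)
E
```

```text
time_s: 7.8
tcp_pos: [0.5027, -0.0055, 0.1609]
orientation: [3.139, 0.0, 1.747]
wrist_force: [-0.3, -0.6, -0.2]
opening: 0.0001
gripper_force: 0.0
near diff 52.8
white near n,centroid 360 238.5 306.1
[ 0.5018 -0.0055  0.1598] [ 0.1   0.41 -0.67]
side0 [(np.int32(285), np.int32(225), np.int32(50), np.int32(24), np.int32(638)), (np.int32(298), np.int32(251), np.int32(21), np.int32(19), np.int32(286))]
level 292.44444444444446 252.61111111111111
s10 [(np.int32(285), np.int32(225), np.int32(50), np.int32(24), np.int32(524)), (np.int32(299), np.int32(243), np.int32(22), np.int32(10), np.int32(144))]
level 292.0952380952381 252.71428571428572
```

The bucket tipped and stayed: the near lip's lower edge went from row 270 to 253, and the level did not move. Next is the other end, offset +109 mm along tool x.

```bash
python3 -m pendant '[[[0,1,0,0,0,0,0],[0,2,0,0,0,0,0],[0,2.72,0,0,0,0,0],[0,2.72,0,0,0,0,0],[0,2.72,0,0.6,0,0,0],[0,2.72,0,1.1,0,0,0],[0,2.72,0,1.45,0,0,0],[0,2.72,0,1.45,0,0,0]]]'; python3 - <<'E'
from h import *
import pickle
d=grab('wrist','w3.png')
im=d['image'];print(np.array(d['origin']).round(3))
E
python3 chk.py s11.png
```

```text
time_s: 8.65
tcp_pos: [0.4803, 0.1004, 0.099]
orientation: [-3.136, 0.001, 1.747]
wrist_force: [-0.2, 0.4, -0.9]
opening: 0.0001
gripper_force: 0.0
[0.467 0.178 0.262]
near diff 54.5
white near n,centroid 219 242.3 306.1
[0.4823 0.101  0.1013] [0.14 0.46 0.05]
```

```bash
python3 - <<'E'
from h import *
a=cv2.resize(cv2.imread('pics/w3.png')[100:400,130:430],(400,400)); b=cv2.resize(cv2.imread('pics/s11.png')[195:285,270:360],(400,400),interpolation=cv2.INTER_CUBIC)
cv2.imwrite('pics/c11.png',np.hstack([a,b]))
E
```

```text
(no output)
```

View pics/c11.png

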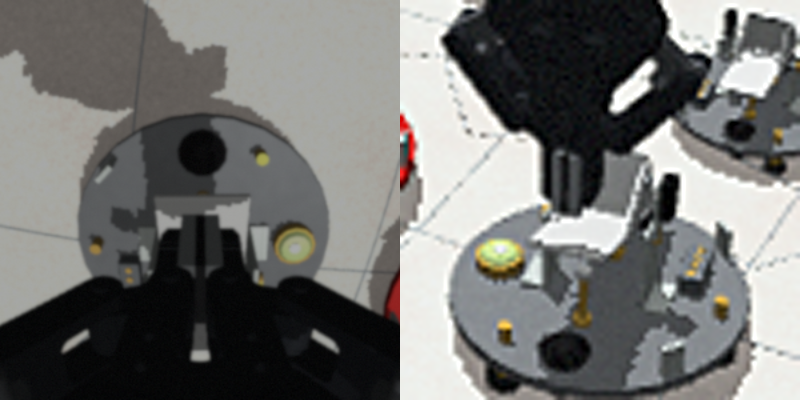

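The crop shows the bucket tipped, with the near lip (right panel, about (590,230)) now up. The fingertips are centred just over it, so I'm descending slowly.

```bash
echo "print('lip-down match',(w[254:268,300:314]).mean().round(2), 'base',((b.min(2)>215)[254:268,300:314]).mean().round(2)); r=w[240:275,300:314]; print('lowest white row',np.nonzero(r.sum(1)>5)[0].max()+240)" >> chk.py
python3 -m pendant '[[[0,0,0,0.08,0,0,0],[0,0,0,0.16,0,0,0],[0,0,0,0.24,0,0,0],[0,0,0,0.32,0,0,0],[0,0,0,0.4,0,0,0],[0,0,0,0.48,0,0,0],[0,0,0,0.56,0,0,0],[0,0,0,0.64,0,0,0],[0,0,0,0.72,0,0,0],[0,0,0,0.8,0,0,0],[0,0,0,0.86,0,0,0],[0,0,0,0.92,0,0,0],[0,0,0,0.92,0,0,0]]]'; python3 chk.py s12.png
python3 -m pendant '[[[0,0,0,0.05,0,0,0],[0,0,0,0.08,0,0,0],[0,0,0,0.08,0,0,0],[0,0,0,0.08,0,0,0]]]' >/dev/null; python3 chk.py s13.png
```

```text
time_s: 10.05
tcp_pos: [0.4826, 0.1016, 0.0646]
orientation: [-3.141, 0.0, 1.747]
wrist_force: [-0.1, -0.1, -0.6]
opening: 0.0003
gripper_force: 0.0
near diff 65.0
white near n,centroid 81 246.4 313.6
[0.4828 0.1016 0.0649] [ 0.03 -0.12  0.52]
lip-down match 0.01 base 0.95
near diff 66.0
white near n,centroid 73 247.4 314.9
[0.4829 0.1016 0.0619] [-0.07 -0.41 -0.21]
lip-down match 0.01 base 0.95Traceback (most recent call last):
  File "chk.py", line 10, in <module>
    print('lip-down match',(w[254:268,300:314]).mean().round(2), 'base',((b.min(2)>215)[254:268,300:314]).mean().round(2)); r=w[240:275,300:314]; print('lowest white row',np.nonzero(r.sum(1)>5)[0].max()+240)
                                                                                                                                                                           ~~~~~~~~~~~~~~~~~~~~~~~~~~~~~^^
    return umr_maximum(a, axis, None, out, keepdims, initial, where)
ValueError: zero-size array to reduction operation maximum which has no identity
Traceback (most recent call last):
  File "chk.py", line 10, in <module>
    print('lip-down match',(w[254:268,300:314]).mean().round(2), 'base',((b.min(2)>215)[254:268,300:314]).mean().round(2)); r=w[240:275,300:314]; print('lowest white row',np.nonzero(r.sum(1)>5)[0].max()+240)
                                                                                                                                                                           ~~~~~~~~~~~~~~~~~~~~~~~~~~~~~^^
ValueError: zero-size array to reduction operation maximum which has no identity
```

The gripper's shadow darkens the near lip, which spoils the white test. I'll watch the far lip in the scene camera and frame-to-frame change instead.

```bash
cat > chk2.py <<'E'
from h import *
import pickle,sys
b=pickle.load(open('scene.pkl','rb'))['image'].astype(int)
s=imaging.get_image('scene')['image']; d=imaging.get_image('side')['image']
cv2.imwrite('pics/sc'+sys.argv[1]+'.png',s[:,:,::-1]); cv2.imwrite('pics/s'+sys.argv[1]+'.png',d[:,:,::-1])
p=cv2.imread('pics/s'+sys.argv[2]+'.png')[:,:,::-1].astype(int)
e=s.astype(int)-b
print('scene far-lip diff',np.abs(e[174:194,248:272]).mean().round(1),'patch bright now/base',s[180:186,255:268].mean().round(),b[180:186,255:268].mean().round())
f=np.abs(d.astype(int)-p).mean(2); print('side change near',f[240:275,295:325].mean().round(1), robot.get_obs()['tcp_pos'].round(4), robot.get_obs()['wrist_force'].round(1))
E
python3 chk2.py 14 13
python3 -m pendant '[[[0,0,0,0.05,0,0,0],[0,0,0,0.08,0,0,0],[0,0,0,0.08,0,0,0],[0,0,0,0.08,0,0,0]]]' >/dev/null; python3 chk2.py 15 14
```

```text
scene far-lip diff 30.4 patch bright now/base 204.0 213.0
side change near 2.9 [0.4829 0.1016 0.0619] [-0.9 -0.3 -0.2]
scene far-lip diff 27.7 patch bright now/base 209.0 213.0
side change near 11.8 [0.4829 0.1016 0.0586] [-0.1  1.   1.1]
```

```bash
python3 -m pendant '[[[0,0,0,0.05,0,0,0],[0,0,0,0.08,0,0,0],[0,0,0,0.08,0,0,0],[0,0,0,0.08,0,0,0]]]' >/dev/null; python3 chk2.py 16 15
```

```text
scene far-lip diff 10.9 patch bright now/base 219.0 213.0
side change near 29.3 [0.4829 0.1016 0.0554] [-0.7 -0.5  0.4]
```

```bash
python3 -m pendant '[[[0,0,0,0.04,0,0,0],[0,0,0,0.06,0,0,0],[0,0,0,0.06,0,0,0],[0,0,0,0.06,0,0,0]]]' >/dev/null; python3 chk2.py 17 16
```

```text
scene far-lip diff 2.1 patch bright now/base 215.0 213.0
side change near 10.9 [0.4829 0.1016 0.053 ] [-0.1  0.4  0.8]
```

The far lip matches the starting picture again (diff 2.1), so it has tipped back. I'm drawing the hand up and away.

```bash
python3 -m pendant '[[[0,0,0,-0.2,0,0,0],[0,0,0,-0.6,0,0,0],[0,0,0,-1.2,0,0,0],[0,0,0,-2,0,0,0],[0,0,0,-3,0,0,0],[0,0,0,-4,0,0,0],[0,0,0,-5,0,0,0],[0,0,0,-5.5,0,0,0],[0,0,0,-5.5,0,0,0],[0,0,0,-5.5,0,0,0],[0,0,0,-5.5,0,0,0]]]'; python3 chk2.py 18 17
python3 - <<'E'
from h import *
w=cv2.imread('pics/s18.png').astype(int); b=cv2.imread('pics/side0.png').astype(int)
print('side near lip vs start',np.abs(w-b)[240:275,295:325].mean().round(1))
# pixel drift of gauge between start and now
for n in('side0','s18'):
    i=cv2.imread('pics/%s.png'%n); y=(i[:,:,0]<110)&(i[:,:,1]>140)&(i[:,:,2]>140); ys,xs=np.nonzero(y[243:262,280:303]); print('level',xs.mean().round(2),ys.mean().round(2))
    print('lowest white lip row',np.nonzero((i.min(2)>150)[245:275,303:311].all(1))[0].max()+245)
E
```

```text
time_s: 13.25
tcp_pos: [0.482, 0.1014, 0.2718]
orientation: [-3.14, 0.0, 1.747]
wrist_force: [0.3, 0.4, -0.1]
opening: 0.0003
gripper_force: 0.0
scene far-lip diff 1.5 patch bright now/base 214.0 213.0
side change near 53.6 [0.482  0.1014 0.2716] [-0.1  0.8  0.4]
side near lip vs start 1.9
level 12.44 9.61
lowest white lip row 267
level 12.1 9.71
lowest white lip row 267
```

Both views match the starting pictures and the hand is clear, so I'm handing the job in.

```bash
python3 -c "
from plant import robot
print(robot.sign_off())"
```

```text
the job is handed in; nothing more can be done
None
```

The bucket was tipped over and then back, and lies as it was found; the bubble level showed no shift, the hand is clear, and I signed off at about 13 s.

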